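Pull-test a ball-lock punch to its ring and hold

ROBOT

A 7-joint arm with a two-finger parallel gripper is mounted at the origin on the work surface. World frame = base frame: x ahead of the robot, y to its left, z up, the work surface at z = 0. Lengths are in mm, angles in rad, forces in N, time in s.
With the tool pointing down it reaches from about 400 to 875 mm from the base axis. Payload 4.4 kg.
Tool frame: the origin (TCP) lies midway between the tips of the shut fingers; the grasp point (between the pads) lies 19 mm behind it; x points along the fingers, y is the direction in which the jaws open and shut, and the axes are right-handed (so a half turn about x gives the same grasp; the last joint's range is limited). The gripper opens to 85 mm and grips with 20 to 120 N. Pads are 22 mm wide; open, the fingers measure 114 mm over their backs; the gripper's body (76 mm by 85 mm) begins 54 mm behind the grasp point. The pads swing forward as they close: fully open they stand 13 mm farther back than shut.
Start: joints at [-1.284, 0.628, 0.038, 1.517, -0.027, 0.996, -0.02], TCP at [224.569, 609.989, 231.313] pointing down, gripper open.
Joint ranges: [-3.06, 3.06], [-0.37, 2.12], [-1.25, 1.32], [0.18, 2.47], [-1.1, 4.24], [0.23, 1.98], [-2.94, 2.94]. Speed limits (rad/s): [2.57, 2.57, 3.14, 3.14, 3.14, 3.14, 3.14].

INTERFACE

Orientations are given as [roll, pitch, yaw] about the fixed x, y, z axes, in that order (R = Rz(yaw) Ry(pitch) Rx(roll)).
In Python, from cell import ctrl gives the robot as it stands.
- The arm moves only by the tool arm_command, never from a script. Its argument "series" is a list of rows, each a list of 7 numbers: the opening, from 0 (shut) to 1 (fully open), then the shift along the world's x, y, z in cm, then the turn, a rotation vector about the world's x, y, z in degrees. In form: [[claw, x, y, z, rx, ry, rz], ...]. A call has 1 to 20 rows; each row shifts and turns the commanded pose from where the row before left it; what a row does not reach is not made up. A row lasts 1/12 s, in which the tool goes at most 41.7 mm and 7.16 degrees, less where a joint would pass 70% of its speed; a pose out of reach is approached as far as the arm can. A call with a gripper value outside its range is refused whole. The fingers move at their own pace and stop on an object; the grip force is fixed at half the most. Time passes only in rows, so rows that do not move let the fingers close. It gives the time, the measured TCP pose, the force and the opening at its end, in the units of the state.
- ctrl.read_state(): the state, without advancing time (a new reading comes with each control period).
- ctrl.get_image(name): name is "side" or "top"; returns the picture (420x560x3 uint8, blue, green, red); there is no depth.
- ctrl.calibration(name): a dict with "fovy" (degrees; the focal length in pixels is half the picture's height over the tangent of half this angle, whatever the lens; pixels are square), "cx", "cy" (the principal point, pixels), "cam_to_world" (4x4, takes a point from camera to world coordinates). Camera axes: x right, y up, looking along -z (the intrinsics and any distortion apply to the point x, -y, -z); pixel columns grow to the right and rows downward; lengths in mm; the calibration is good to about 2 mm. A picture is of the moment at which its call begins. calibration takes no time and is no camera call.
- ctrl.finish_job(): hands the job in, once; it reports no verdict.
Trained networks look in the newest picture that a camera, given by its name, has taken for a name from the list of things; names that differ only in an ending like _2 or _b are one class to them, and where a whole thing is asked for, a point or a joint stands for the part that bears it (a point fixed in the world has none). Each returns a list of dicts, best first, with "conf" (0 to 1); they miss things now and then, are a little off and sometimes report something else, mostly with a low value. They report only what shows in the picture. A call takes as long as a camera call.
- ctrl.spot_in(label, camera): "centre" ([x, y, z] in mm, in world coordinates, good to about 4 mm: the middle of the surface that is visible of it).
The state is a dict: "clock": time; "qpos": joint angles; "qd": joint speeds; "tau": joint torques, N m; "eef_pos": TCP position; "tool_rot": TCP orientation; "force": force on the tool from outside, world axes, zero at the start; "torque": the same for the moment, N m; "width": finger opening in mm.
Only numpy, scipy, OpenCV 4.12 (cv2) and the standard library are available. Lean on these libraries where they do the work, as an engineer would, in place of code of your own. Each camera call takes 0.05 s, during which the arm holds its last target.

TASK

The spring pull gauge lying in the V-blocks has its chuck on the punch to be tested; the other punch holder stands beside it. Draw the gauge's knob straight out until the rod's ring for the punch in the chuck is level with the tube's mouth - the first (single) ring for the slender punch, the second (double) ring for the stout punch - without overpulling past that ring. Finish while still holding the knob steady there, so that the punch's seat can be checked under load, and leave the canister, the plug gauge and the flat case where they are.

Things in the scene. Friction and masses are not known exactly. Their poses are not given: they have to be found in the camera images.
- gauge_rod (a joint): Travel (m) of the gauge's rod out of its tube: 0 = home (start), grows as it is pulled, stop at 0.085. First ring (one black 3 mm band) is level with the mouth at 0.030; second (two 3 mm bands, 2 mm apart) has its middle level at 0.060. At 0 both are hidden in the tube. The inner spring pulls back 2.5 N at 0, 10 N at 0.030, 17.5 N at 0.060; let go, the rod runs home.
- knob_grip (a point): Middle of the knob's knurled aluminium waist, on the rod axis (level, 55 mm above the plate); moves with the rod. Waist 22 mm in diameter, 36 mm long along the rod, between a 26 mm shoulder and an outer 34 mm flange 8 mm thick; gripped from above across the rod. y axis points along the rod, outward (pull direction), z up. Rod home: 38 mm out from the mouth.
- gauge_mouth (a point): Centre of the mouth (end face of the 36 mm steel bezel) of the gauge's tube, on the rod axis; does not move. y axis points along the rod, outward. The tube, 29 mm in diameter, 124 mm long, lies in two V-blocks 52 mm wide, the chuck at its rear. Gauge and punch holders stand firm.
- chuck_nose (a point): Tip of the nose of the gauge's 40 mm chuck, on the rod axis, 183 mm behind the mouth (towards -y of the gauge_mouth frame). The punch under test goes into the chuck here.
- slender_punch (a point): Point on the slender punch (8 mm in diameter), 20 mm out from its holder's face (steel block 56 mm wide, 36 thick, 86 tall, on a foot). Lies 20 mm from chuck_nose if this punch is in the chuck; over 100 mm from it if its holder stands beside the gauge. The punch points along its y axis, 55 mm above the plate.
- stout_punch (a point): Point on the stout punch (20 mm in diameter), 20 mm out from its holder's face (steel block 90 mm wide, 36 thick, 100 tall, on a foot). Lies 20 mm from chuck_nose if this punch is in the chuck; over 100 mm from it if its holder stands beside the gauge. The punch points along its y axis, 55 mm above the plate.
- canister: Bystander: screw-top aluminium canister of gauge balls, 65 mm in diameter, 74 mm tall, loose; origin at the centre of its underside, on the plate.
- plug_gauge: Bystander: brass thread plug gauge lying on the plate, 118 mm long along its x, 18 mm thick, loose; origin at the centre of its underside.
- flat_case: Bystander: black optical flat case, 86 x 86 x 28 mm, loose; origin at the centre of its underside.
- plate: Speckled granite surface plate, 540 mm (x) by 900 mm (y), its top 70 mm above the bench; everything above stands on it. Origin at the centre of its underside, on the bench.

How it is judged:
By the outcome, as a careful person would: the job done as asked, in the order asked, and still so for the second after the job is handed in, while the arm keeps its last pose, push and grip.
It also fails if it takes over 38 s, if anything falls off the work surface, if the arm or the gripper's body presses on something with over 40 N, if the wrist force passes 120 N, or if a joint passes its speed limit or range.

## Working session

There is one attempt and no reset: what is moved stays moved. The work goes in short steps, Python scripts to look and compute and a tool call to move; the robot and the scene stay as the last step left them, time stands still between calls to the robot, and variables do not carry over. Pictures are saved under pics/ and viewed, and the job is handed in when it is done.

Besides the shell and the picture viewer there is one more tool, called after "Emit:" in YAML: its name, and indented under it one key for each argument. arm_command: Moves the arm, as the interface text tells. Its arguments: {"type":"object","properties":{"series":{"type":"array"}},"required":["series"]}

```bash
mkdir -p pics; ls
python3 - <<'E'
from cell import ctrl
import cv2
s=ctrl.read_state(); print({k:s[k] for k in('clock','eef_pos','tool_rot','force','width')})
for n in('side','top'):
    cv2.imwrite(f'pics/{n}0.png',ctrl.get_image(n)); print(n,ctrl.calibration(n))
    for l in('knob_grip','gauge_mouth','chuck_nose','slender_punch','stout_punch','plate','canister','plug_gauge','flat_case'):
        print(l,[( [round(v) for v in d['centre']],round(d['conf'],2)) for d in ctrl.spot_in(l,n)][:3])
E
```

```text
pics
{'clock': 0.0, 'eef_pos': array([224.3890759 , 609.34864798, 230.36043502]), 'tool_rot': array([-1.53066224,  1.56881795, -1.88351457]), 'force': array([-0.27254646, -0.04301781,  0.83635648]), 'width': 85.08222863002085}
side {'fovy': 48.00993175102072, 'cx': 288.4482112344007, 'cy': 214.97226508405362, 'cam_to_world': array([[ 7.80234491e-01,  3.77985868e-01, -4.98358126e-01,
         1.28882210e+02],
       [-6.25028658e-01,  4.40654974e-01, -6.44330948e-01,
        -4.95663746e+02],
       [-2.39440053e-02,  8.14217340e-01,  5.80066209e-01,
         6.55592866e+02],
       [ 0.00000000e+00,  0.00000000e+00,  0.00000000e+00,
         1.00000000e+00]])}
knob_grip [([492, 87, 136], 0.79)]
gauge_mouth [([534, -18, 129], 0.59)]
chuck_nose [([537, -18, 129], 0.82)]
slender_punch [([683, -32, 116], 0.59)]
stout_punch [([592, -177, 129], 0.88)]
plate [([560, -118, 65], 0.6)]
canister [([727, 222, 126], 0.96)]
plug_gauge [([446, 356, 85], 0.81)]
flat_case [([640, 402, 99], 0.86)]
top {'fovy': 44.951713271026605, 'cx': 267.6661430890011, 'cy': 211.59412426441108, 'cam_to_world': array([[-1.87741344e-02,  9.98297414e-01, -5.52250454e-02,
         5.13909975e+02],
       [-9.99819515e-01, -1.89061599e-02, -1.86916229e-03,
         9.92390976e+01],
       [-2.91007342e-03,  5.51799863e-02,  9.98472183e-01,
         1.23500675e+03],
       [ 0.00000000e+00,  0.00000000e+00,  0.00000000e+00,
         1.00000000e+00]])}
knob_grip [([503, 92, 131], 0.66)]
gauge_mouth [([543, -10, 134], 0.58)]
chuck_nose [([547, -9, 136], 0.64)]
slender_punch [([546, -6, 136], 0.38), ([505, 95, 133], 0.15)]
stout_punch [([611, -150, 142], 0.89)]
plate [([622, 57, 67], 0.88)]
canister [([736, 242, 143], 0.58), ([503, 89, 133], 0.4)]
plug_gauge [([450, 359, 88], 0.56), ([694, -16, 132], 0.5)]
flat_case [([653, 414, 99], 0.61)]
```

View pics/side0.png

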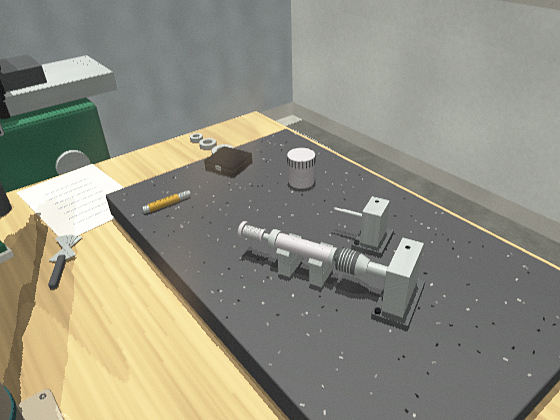

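View pics/top0.png

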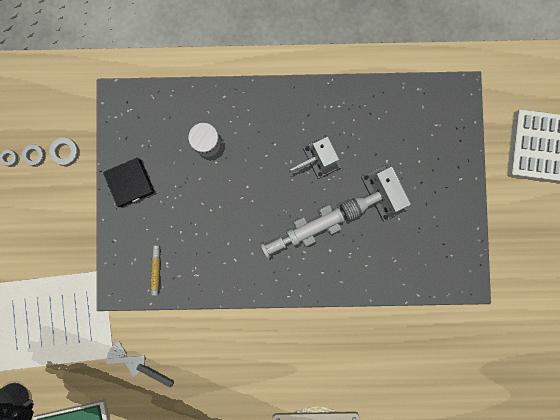

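Run:
```python
import cv2
a=cv2.imread('pics/top0.png')[150:270,240:430]; b=cv2.imread('pics/side0.png')[180:340,220:440]
cv2.imwrite('pics/top0z.png',cv2.resize(a,None,fx=4,fy=4,interpolation=2)); cv2.imwrite('pics/side0z.png',cv2.resize(b,None,fx=3.6,fy=3.6,interpolation=2))
```

```text
(no output)
```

View pics/top0z.png

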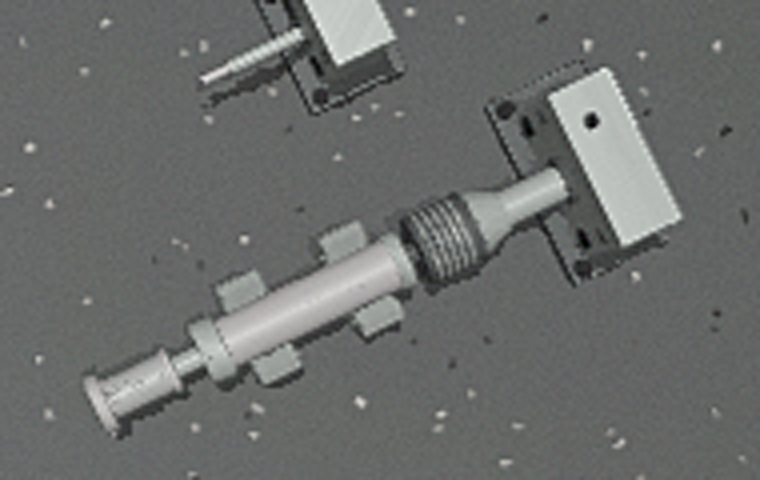

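View pics/side0z.png

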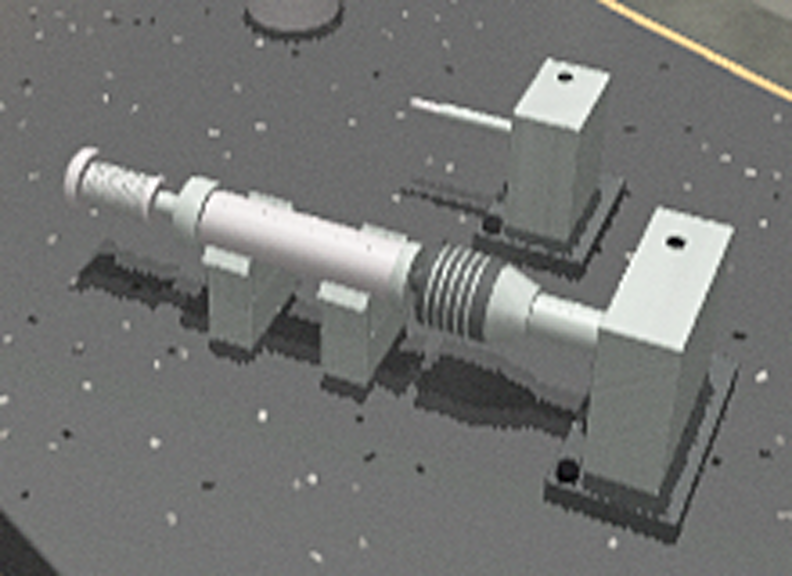

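```bash
cat > h.py <<'E'
import numpy as np
from cell import ctrl
def K(n):
    c=ctrl.calibration(n); return 210/np.tan(np.radians(c['fovy']/2)),c['cx'],c['cy'],np.array(c['cam_to_world'])
def ray(n,u,v):
    f,cx,cy,T=K(n); d=T[:3,:3]@np.array([(u-cx)/f,-(v-cy)/f,-1]); return T[:3,3],d
def onz(n,u,v,z):
    o,d=ray(n,u,v); return o+d*(z-o[2])/d[2]
def proj(n,p):
    f,cx,cy,T=K(n); q=T[:3,:3].T@(np.array(p)-T[:3,3]); return cx+f*q[0]/-q[2], cy-f*q[1]/-q[2]
E
python3 - <<'E'
from h import *
np.set_printoptions(precision=1,suppress=True)
P=[onz('top',*p,70) for p in[(97,79),(480.5,72),(490.5,303),(97,311)]]
print(P,[np.linalg.norm(P[i]-P[(i+1)%4]) for i in range(4)])
z=lambda u,v:(240+u/4,150+v/4)
zs=lambda u,v:(220+u/3.6,180+v/3.6)
for n,p in dict(flange=(100,406),waist=(139,382),shoulder=(171,368),mouth=(203,354),rearband=(405,257),nose=(507,210),block=(565,185)).items(): print('top',n,onz('top',*z(*p),125))
for n,p in dict(flange=(74,172),waist=(118,183),shoulder=(155,197),mouth=(185,208),nose=(530,308),block=(600,330)).items(): print('side',n,onz('side',*zs(*p),125))
E
```

```text
[array([895.9, 494. ,  70. ]), array([ 894.8, -400.8,   70. ]), array([ 360.7, -401.1,   70. ]), array([359.1, 494.1,  70. ])] [np.float64(894.7658068541664), np.float64(534.127020480344), np.float64(895.2125026777865), np.float64(536.7520588032313)]
top flange [488.3 108.8 125. ]
top waist [500.9  87.3 125. ]
top shoulder [508.2  69.6 125. ]
top mouth [515.5  52.  125. ]
top rearband [566.4 -59.6 125. ]
top nose [ 591.1 -116.1  125. ]
top block [ 604.3 -148.3  125. ]
side flange [490.6 119.9 125. ]
side waist [502.6  97.3 125. ]
side shoulder [510.3  75.3 125. ]
side mouth [516.5  58.1 125. ]
side nose [ 593.7 -106.3  125. ]
side block [ 607.  -137.4  125. ]
```

Run:
```python
from h import *
import cv2
b=cv2.imread('pics/side0.png')[180:340,220:440]; b=cv2.resize(b,None,fx=3.6,fy=3.6,interpolation=2)
a=cv2.imread('pics/top0.png')[150:270,240:430]; a=cv2.resize(a,None,fx=4,fy=4,interpolation=2)
m=np.array([515.5,52,125]); ax=np.array([-.41,.912,0]); ax/=np.linalg.norm(ax); r=np.array([ax[1],-ax[0],0]); Z=np.array([0,0,1.])
for s,rad,c in((-183,12,(0,0,255)),(0,18,(0,0,255)),(38,11,(255,0,0)),(20,13,(0,255,0)),(64,17,(0,255,255))):
    pts=[m+s*ax+rad*(np.cos(t)*r+np.sin(t)*Z) for t in np.linspace(0,6.28,40)]
    for n,im,o,k in(('side',b,(220,180),3.6),('top',a,(240,150),4)):
        q=np.array([(np.array(proj(n,p))-o)*k for p in pts]).astype(np.int32)
        cv2.polylines(im,[q],True,c,1)
cv2.imwrite('pics/ov.png',b);cv2.imwrite('pics/ovt.png',a)
```

```text
(no output)
```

View pics/ov.png

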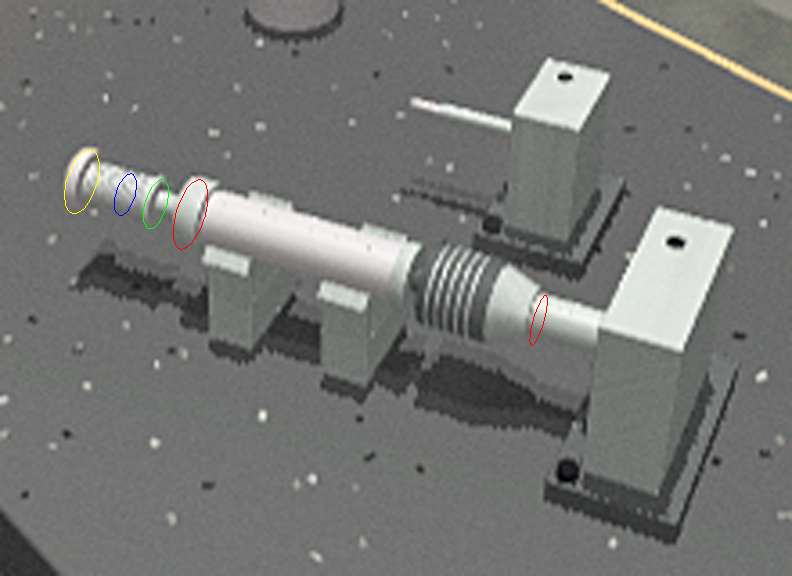

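View pics/ovt.png

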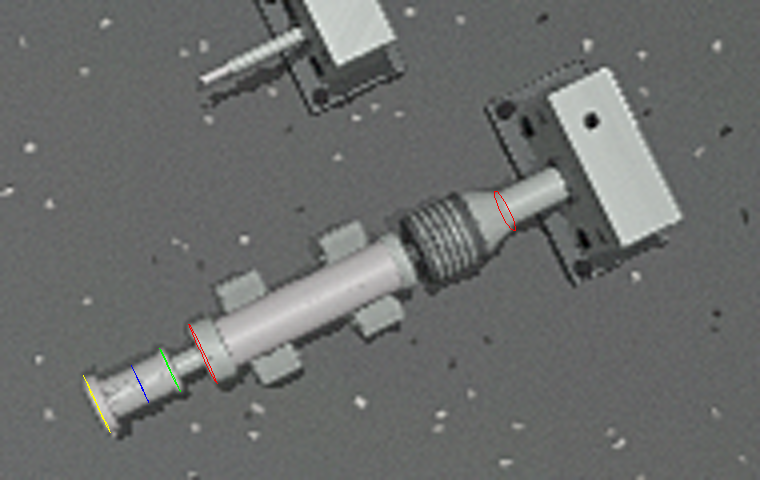

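```bash
cat >> h.py <<'E'
from scipy.spatial.transform import Rotation as Ro
def st():
    s=ctrl.read_state(); R=Ro.from_euler('xyz',s['tool_rot']).as_matrix()
    print('t',round(s['clock'],2),'p',np.round(s['eef_pos'],1),'F',np.round(s['force'],1),'w',round(s['width'],1),'q',np.round(s['qpos'],2))
    print('x',np.round(R[:,0],3),'y',np.round(R[:,1],3),'yaw_y',np.degrees(np.arctan2(R[1,1],R[0,1])))
    g=np.array([np.cos(np.radians(24.25)),np.sin(np.radians(24.25)),0])
    if R[:,1]@g<0:g=-g
    G=np.column_stack([[0,0,-1],g,np.cross([0,0,-1],g)]); print('rotvec needed deg',np.round(np.degrees(Ro.from_matrix(G@R.T).as_rotvec()),2))
    return s,R
E
python3 -c "
from h import *
st()"
```

```text
t 1.0 p [224.5 610.  231.3] F [ 0.3  0.6 -0.8] w 85.3 q [-1.28  0.63  0.04  1.52 -0.03  1.   -0.02]
x [-0.  0. -1.] y [0.346 0.938 0.   ] yaw_y 69.78731894584267
rotvec needed deg [ -0.    -0.   -45.54]
```

Emit:
arm_command:
  series:
    - [1, 1.38, -2.6, -0.15, 0, 0, -2.28]
    - [1, 1.38, -2.6, -0.15, 0, 0, -2.28]
    - [1, 1.38, -2.6, -0.15, 0, 0, -2.28]
    - [1, 1.38, -2.6, -0.15, 0, 0, -2.28]
    - [1, 1.38, -2.6, -0.15, 0, 0, -2.28]
    - [1, 1.38, -2.6, -0.15, 0, 0, -2.28]
    - [1, 1.38, -2.6, -0.15, 0, 0, -2.28]
    - [1, 1.38, -2.6, -0.15, 0, 0, -2.28]
    - [1, 1.38, -2.6, -0.15, 0, 0, -2.28]
    - [1, 1.38, -2.6, -0.15, 0, 0, -2.28]
    - [1, 1.38, -2.6, -0.15, 0, 0, -2.28]
    - [1, 1.38, -2.6, -0.15, 0, 0, -2.28]
    - [1, 1.38, -2.6, -0.15, 0, 0, -2.28]
    - [1, 1.38, -2.6, -0.15, 0, 0, -2.28]
    - [1, 1.38, -2.6, -0.15, 0, 0, -2.28]
    - [1, 1.38, -2.6, -0.15, 0, 0, -2.28]
    - [1, 1.38, -2.6, -0.15, 0, 0, -2.28]
    - [1, 1.38, -2.6, -0.15, 0, 0, -2.28]
    - [1, 0, 0, 0, 0, 0, 0]
    - [1, 0, 0, 0, 0, 0, 0]

```text
clock: 2.67
eef_pos: [473.7, 140.3, 204.4]
tool_rot: [0.476, 1.57, -0.597]
force: [-0.2, 0.3, -0.3]
width: 85.2
```

```bash
python3 -c "
from h import *
import cv2
st()
for n in('side','top'): cv2.imwrite(f'pics/{n}1.png',ctrl.get_image(n))"
```

```text
t 2.67 p [473.7 140.3 204.4] F [-0.2  0.3 -0.3] w 85.2 q [-0.52  0.45  0.25  1.98 -0.16  0.73  0.32]
x [ 0.001 -0.    -1.   ] y [0.879 0.478 0.   ] yaw_y 28.53080466268411
rotvec needed deg [ 0.02  0.03 -4.28]
```

View pics/side1.png

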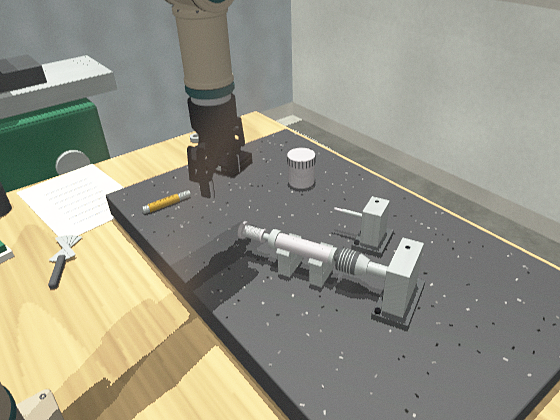

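Emit:
arm_command:
  series:
    - [1, 0.9, -1.7, 0, 0, 0, -1.4]
    - [1, 0.9, -1.7, -0.5, 0, 0, -1.4]
    - [1, 0.83, -1.5, -1.0, 0, 0, -1.48]
    - [1, 0, 0, -1, 0, 0, 0]
    - [1, 0, 0, -0.5, 0, 0, 0]
    - [1, 0, 0, 0, 0, 0, 0]

```text
clock: 3.27
eef_pos: [497.6, 94.8, 173.1]
tool_rot: [-2.146, 1.567, 2.997]
force: [-0.9, 0.3, 0.9]
width: 85.1
```

```bash
python3 -c "
from h import *
import cv2
st()
a=[cv2.resize(ctrl.get_image(n)[y:y+150,x:x+150],None,fx=2.6,fy=2.6,interpolation=2) for n,x,y in(('side',180,120),('top',210,160))]
cv2.imwrite('pics/c2.png',cv2.hconcat(a))"
```

```text
t 3.27 p [497.6  94.8 173.1] F [-0.9  0.3  0.9] w 85.1 q [-0.41  0.52  0.24  1.98 -0.2   0.67  0.39]
x [-0.003  0.    -1.   ] y [ 0.909  0.417 -0.003] yaw_y 24.639111156748992
rotvec needed deg [-0.03 -0.2  -0.39]
```

View pics/c2.png

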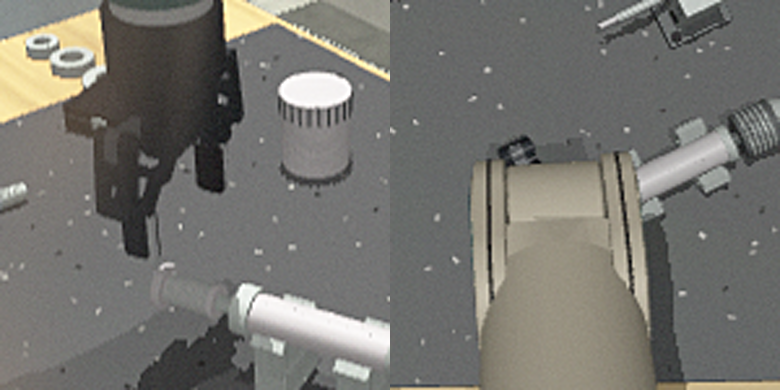

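```bash
python3 -c "
from h import *
s,R=st()
print(onz('side',247,204.5,186), proj('side',np.array(s['eef_pos'])+[0,0,13]))
y=R[:,1]
for k in(-42.5,42.5,-57,57):
  print(k,np.array(proj('side',np.array(s['eef_pos'])+[0,0,13]+k*y)), (np.array(proj('side',np.array(s['eef_pos'])+[0,0,13]+k*y))-[180,120])*2.6)
"
```

```text
t 3.37 p [498.5  94.7 174.2] F [0.1 0.7 0.7] w 85.5 q [-0.41  0.52  0.25  1.98 -0.2   0.67  0.39]
x [-0.001  0.001 -1.   ] y [ 0.909  0.417 -0.001] yaw_y 24.6342392916556
rotvec needed deg [-0.05 -0.06 -0.38]
[496.39463403  99.04804464 186.        ] (np.float64(249.3085307632317), np.float64(204.5522359573877))
-42.5 [236.65599216 217.25786823] [147.30557962 252.8704574 ]
42.5 [261.06555004 192.74588086] [210.77043011 189.13929024]
-57 [232.11585027 221.81706186] [135.50121069 264.72436083]
57 [264.88865603 188.90673203] [220.71050569 179.15750327]
```

Emit:
arm_command:
  series:
    - [1, 0.15, -0.35, 0, 0, 0, -0.4]
    - [1, 0, 0, -1, 0, 0, 0]
    - [1, 0, 0, -1, 0, 0, 0]
    - [1, 0, 0, -1, 0, 0, 0]
    - [1, 0, 0, -1, 0, 0, 0]
    - [1, 0, 0, -1, 0, 0, 0]
    - [1, 0, 0, -1, 0, 0, 0]
    - [1, 0, 0, -1, 0, 0, 0]
    - [1, 0, 0, 0, 0, 0, 0]
    - [1, 0, 0, 0, 0, 0, 0]

```text
clock: 4.2
eef_pos: [500.3, 89.3, 103.6]
tool_rot: [-1.795, 1.569, -2.946]
force: [0.4, 0.1, 0.5]
width: 85.0
```

```bash
cat > pic.py <<'E'
import sys
from h import *
import cv2
s,R=st()
a=[cv2.resize(ctrl.get_image(n)[y:y+100,x:x+100],None,fx=4,fy=4,interpolation=2) for n,x,y in(('side',210,170),('top',230,190))]
cv2.imwrite(f'pics/{sys.argv[1]}.png',cv2.hconcat(a))
E
python3 pic.py c3
```

```text
t 4.2 p [500.3  89.3 103.6] F [0.4 0.1 0.5] w 85.0 q [-0.36  0.63  0.2   2.03 -0.24  0.5   0.43]
x [-0.002 -0.    -1.   ] y [ 0.913  0.408 -0.002] yaw_y 24.052636387612413
rotvec needed deg [ 0.02 -0.09  0.2 ]
```

View pics/c3.png

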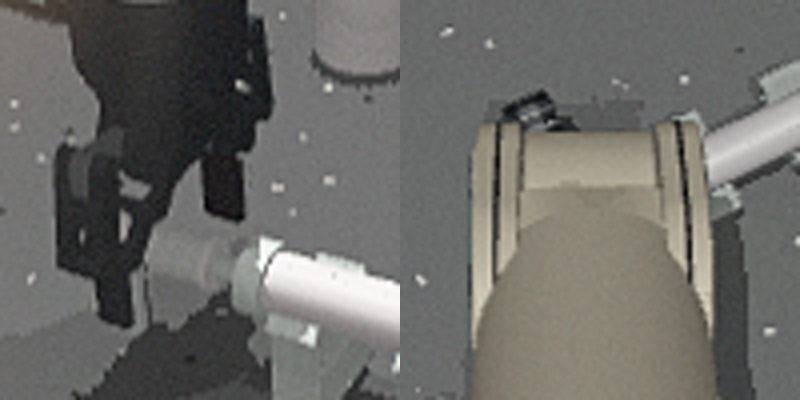

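Emit:
arm_command:
  series:
    - [0.4, 0, 0, 0, 0, 0, 0]
    - [0.4, 0, 0, 0, 0, 0, 0]
    - [0.4, 0, 0, 0, 0, 0, 0]
    - [0.4, 0, 0, 0, 0, 0, 0]
    - [0.4, 0, 0, 0, 0, 0, 0]
    - [0.4, 0, 0, 0, 0, 0, 0]

```text
clock: 4.8
eef_pos: [500.8, 89.5, 104.4]
tool_rot: [1.844, 1.571, 0.693]
force: [0.3, 0.4, -0.2]
width: 34.2
```

```bash
python3 pic.py c4
```

```text
t 4.8 p [500.8  89.5 104.4] F [ 0.3  0.4 -0.2] w 34.2 q [-0.36  0.63  0.2   2.03 -0.24  0.5   0.43]
x [ 0.  0. -1.] y [0.913 0.408 0.   ] yaw_y 24.067034680702726
rotvec needed deg [-0.01  0.01  0.18]
```

View pics/c4.png

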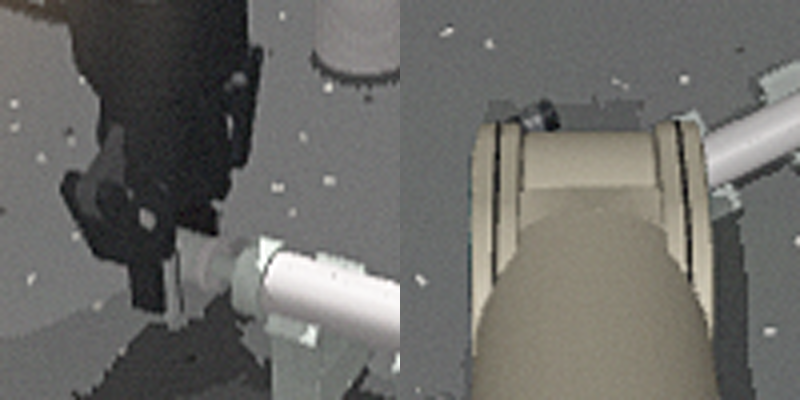

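Emit:
arm_command:
  series:
    - [0.4, -0.08, 0.18, 0, 0, 0, 0]
    - [0, 0, 0, 0, 0, 0, 0]
    - [0, 0, 0, 0, 0, 0, 0]
    - [0, 0, 0, 0, 0, 0, 0]
    - [0, 0, 0, 0, 0, 0, 0]
    - [0, 0, 0, 0, 0, 0, 0]

```text
clock: 5.4
eef_pos: [500.7, 92.1, 104.6]
tool_rot: [1.68, 1.569, 0.531]
force: [2.6, 3.5, 1.7]
width: 20.5
```

```bash
python3 pic.py c5
```

```text
t 5.4 p [500.7  92.1 104.6] F [2.6 3.5 1.7] w 20.5 q [-0.37  0.63  0.2   2.03 -0.24  0.5   0.43]
x [ 0.002  0.001 -1.   ] y [0.913 0.409 0.002] yaw_y 24.113200115195472
rotvec needed deg [-0.05  0.09  0.14]
```

View pics/c5.png

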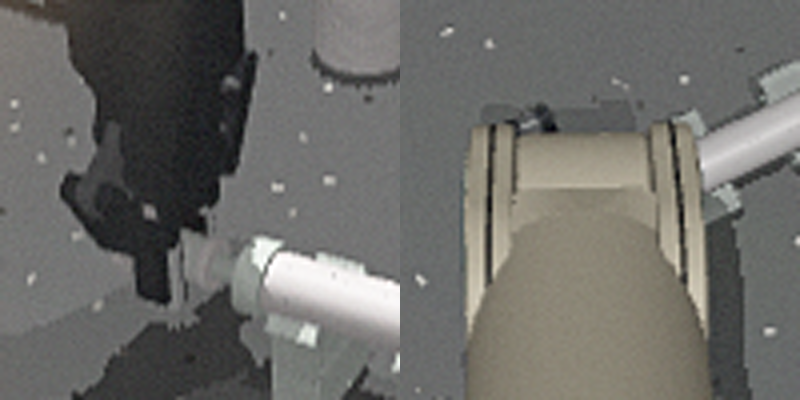

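Emit:
arm_command:
  series:
    - [0, -0.1, 0.23, 0, 0, 0, 0]
    - [0, -0.2, 0.46, 0, 0, 0, 0]
    - [0, -0.2, 0.46, 0, 0, 0, 0]
    - [0, -0.2, 0.46, 0, 0, 0, 0]
    - [0, -0.2, 0.46, 0, 0, 0, 0]
    - [0, -0.2, 0.46, 0, 0, 0, 0]
    - [0, -0.13, 0.21, 0, 0, 0, 0]
    - [0, 0, 0, 0, 0, 0, 0]
    - [0, 0, 0, 0, 0, 0, 0]
    - [0, 0, 0, 0, 0, 0, 0]

```text
clock: 6.33
eef_pos: [490.1, 115.1, 104.5]
tool_rot: [0.449, 1.565, -0.704]
force: [6.3, -7.0, 0.1]
width: 20.5
```

```bash
python3 pic.py c6
```

```text
t 6.33 p [490.1 115.1 104.5] F [ 6.3 -7.   0.1] w 20.5 q [-0.43  0.63  0.21  2.04 -0.25  0.49  0.38]
x [ 0.005 -0.004 -1.   ] y [0.914 0.405 0.003] yaw_y 23.914437059465886
rotvec needed deg [0.22 0.26 0.34]
```

View pics/c6.png

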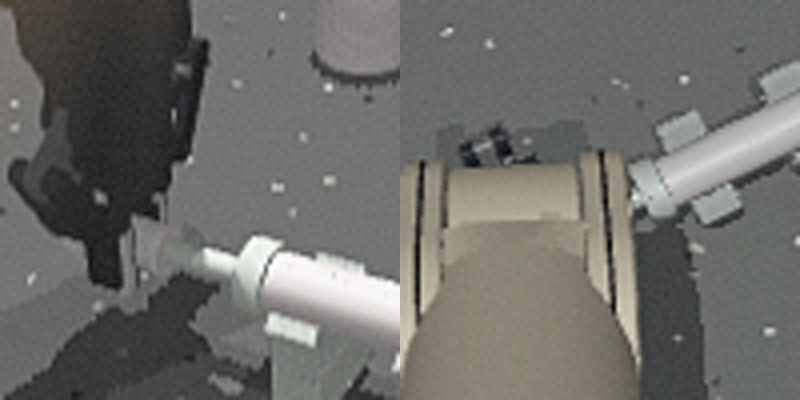

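Emit:
arm_command:
  series:
    - [0, -0.1, 0.22, 0, 0, 0, 0]
    - [0, -0.2, 0.43, 0, 0, 0, 0]
    - [0, -0.2, 0.43, 0, 0, 0, 0]
    - [0, -0.2, 0.43, 0, 0, 0, 0]
    - [0, -0.2, 0.43, 0, 0, 0, 0]
    - [0, -0.17, 0.43, 0, 0, 0, 0]
    - [0, 0, 0, 0, 0, 0, 0]
    - [0, 0, 0, 0, 0, 0, 0]
    - [0, 0, 0, 0, 0, 0, 0]
    - [0, 0, 0, 0, 0, 0, 0]

```text
clock: 7.27
eef_pos: [480.3, 136.4, 104.5]
tool_rot: [0.337, 1.562, -0.818]
force: [8.6, -11.7, -1.0]
width: 20.3
```

```bash
cat >> h.py <<'E'
def tr():
    ax=np.array([-.411,.9115,0]); ps=[];fs=[]
    s=ctrl.read_state(); d=np.array(s['eef_pos'])-[500.7,92.1,104.6]; F=np.array(s['force'])
    r=np.array([.9115,.411,0]); print('along',d@ax,'lat',d@r,'Fax',-F@ax,'Flat',F@r,'Fz',F[2],'w',s['width'])
E
sed -i 's/^s,R=st()/s,R=st(); tr()/' pic.py; python3 pic.py c7;python3 -c "
from h import *
tr()"
```

```text
t 7.27 p [480.3 136.4 104.5] F [  8.6 -11.7  -1. ] w 20.3 q [-0.49  0.62  0.22  2.06 -0.26  0.48  0.34]
x [ 0.006 -0.006 -1.   ] y [0.915 0.404 0.003] yaw_y 23.80282255300819
rotvec needed deg [0.36 0.34 0.45]
along 48.74102935206684 lat -0.36390157957430325 Fax 14.221750504713928 Flat 3.0165262256707726 Fz -0.980834726338186 w 20.338403435016964
along 48.6780759341166 lat -0.3168274067924363 Fax 15.029134340139278 Flat 3.015246458486852 Fz -1.0977367957551496 w 20.295578384725854
```

View pics/c7.png

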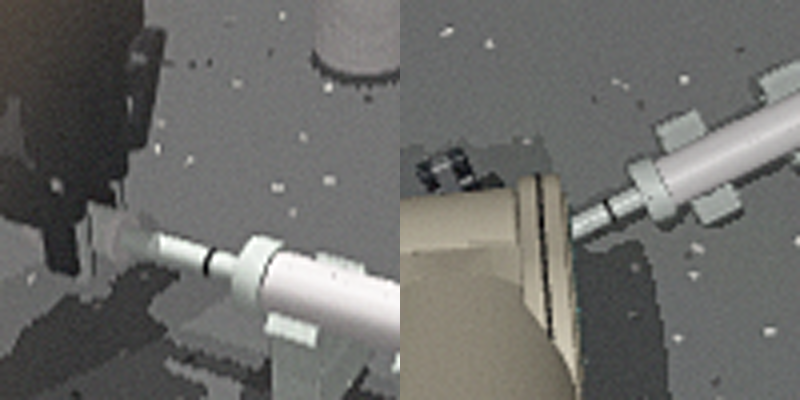

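Emit:
arm_command:
  series:
    - [0, -0.1, 0.22, 0, 0, 0, 0]
    - [0, -0.15, 0.34, 0, 0, 0, 0]
    - [0, -0.16, 0.35, 0, 0, 0, 0]
    - [0, 0, 0, 0, 0, 0, 0]
    - [0, 0, 0, 0, 0, 0, 0]
    - [0, 0, 0, 0, 0, 0, 0]
    - [0, 0, 0, 0, 0, 0, 0]

```text
clock: 7.95
eef_pos: [476.6, 144.6, 104.6]
tool_rot: [0.312, 1.561, -0.844]
force: [9.4, -14.8, -0.1]
width: 20.5
```

```bash
python3 pic.py c8
python3 - <<'E'
from h import *
import cv2
tr()
im=ctrl.get_image('top'); cv2.imwrite('pics/top8.png',im)
cv2.imwrite('pics/top8z.png',cv2.resize(im[210:260,265:315],None,fx=12,fy=12,interpolation=cv2.INTER_NEAREST))
# profile along axis on z=125
a=np.array([515.5,52,125.]);ax=np.array([-.411,.9115,0])
g=cv2.cvtColor(im,cv2.COLOR_BGR2GRAY).astype(np.float32)
s=np.arange(-12,50,1.)
r=np.array([.9115,.411,0]); acc=[]
for k in(-2,-1,0,1,2):
    uv=np.array([proj('top',a+t*ax+k*r+[0,0,0]) for t in s],np.float32); acc.append(cv2.remap(g,uv[:,:1],uv[:,1:],cv2.INTER_LINEAR)[:,0])
for t,v in zip(s,np.mean(acc,0)): print(int(t),int(v),end=' | ')
E
```

```text
t 7.95 p [476.6 144.6 104.6] F [  9.4 -14.8  -0.1] w 20.5 q [-0.51  0.62  0.22  2.06 -0.26  0.48  0.32]
x [ 0.006 -0.007 -1.   ] y [0.915 0.403 0.003] yaw_y 23.758498539514296
rotvec needed deg [0.41 0.37 0.49]
along 57.74664365325279 lat -0.3871594194443588 Fax 17.30205812839005 Flat 2.463628204356278 Fz -0.1112281419516219 w 20.465331768286703
along 57.69079319835892 lat -0.40491177472713874 Fax 16.78093015689773 Flat 1.945291695134324 Fz -1.4554581716104533 w 20.193534984640912
-12 175 | -11 190 | -10 203 | -9 204 | -8 201 | -7 199 | -6 198 | -5 197 | -4 193 | -3 187 | -2 181 | -1 186 | 0 184 | 1 154 | 2 113 | 3 104 | 4 140 | 5 182 | 6 198 | 7 195 | 8 190 | 9 190 | 10 193 | 11 194 | 12 190 | 13 189 | 14 190 | 15 193 | 16 193 | 17 190 | 18 190 | 19 191 | 20 195 | 21 194 | 22 191 | 23 190 | 24 194 | 25 199 | 26 197 | 27 181 | 28 137 | 29 90 | 30 83 | 31 119 | 32 163 | 33 184 | 34 191 | 35 195 | 36 188 | 37 187 | 38 191 | 39 195 | 40 198 | 41 193 | 42 191 | 43 190 | 44 193 | 45 196 | 46 193 | 47 191 | 48 191 | 49 194 |
```

View pics/top8z.png

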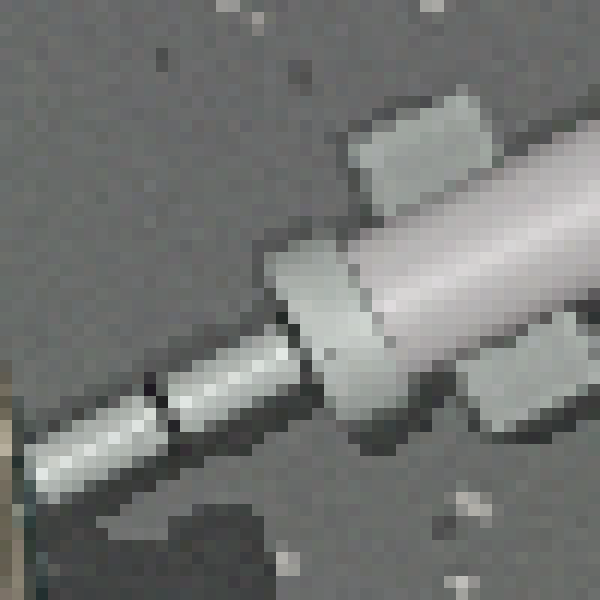

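View pics/c8.png

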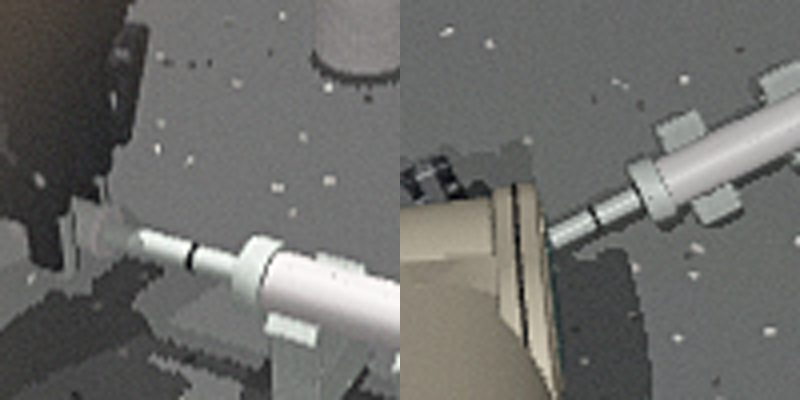

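```bash
cat > prof.py <<'E'
from h import *
import cv2
tr()
im=np.mean([ctrl.get_image('top').astype(np.float32) for _ in range(3)],0)
cv2.imwrite('pics/topavg.png',im)
g=cv2.cvtColor(im.astype(np.float32),cv2.COLOR_BGR2GRAY)
a=np.array([515.5,52,125.]);ax=np.array([-.411,.9115,0]);r=np.array([.9115,.411,0])
s=np.arange(-14,12,1.)
print('s     ',s.astype(int))
for k in range(-20,21,2):
    h=np.sqrt(max(0,18**2-k*k)) if abs(k)>5 else 0
    rod=np.sqrt(25-k*k) if abs(k)<5 else 0
    z=h if abs(k)>5 else rod
    uv=np.array([proj('top',a+t*ax+k*r+[0,0,z]) for t in s],np.float32)
    print('%3d z%2d'%(k,z),cv2.remap(g,uv[:,:1],uv[:,1:],cv2.INTER_LINEAR)[:,0].astype(int))
s=np.arange(20,40,1.)
uv=np.array([proj('top',a+t*ax+[0,0,5]) for t in s],np.float32)
print(s.astype(int),cv2.remap(g,uv[:,:1],uv[:,1:],cv2.INTER_LINEAR)[:,0].astype(int))
E
python3 -c "
import numpy as np
np.set_printoptions(linewidth=200)
exec(open('prof.py').read())"
```

```text
along 57.71094479185031 lat -0.3710127260226751 Fax 16.34475719202597 Flat 2.292547656962292 Fz -1.400919888015049 w 20.213011493544055
s      [-14 -13 -12 -11 -10  -9  -8  -7  -6  -5  -4  -3  -2  -1   0   1   2   3   4   5   6   7   8   9  10  11]
-20 z 0 [ 81  62  58  59  61  64  64  63  63  63  61  60  61  64  76  95 106 107 106 105 104 104 105 105 106 106]
-18 z 0 [ 60  62  63  64  64  66  69  69  68  65  65  68  67  67  67  79  95 106 107 106 106 106 106 106 106 106]
-16 z 8 [ 59  66  71  85  96 100  97  91  87  89  90  93  91  82  81  85  95 105 106 105 106 106 106 105 105 106]
-14 z11 [ 73  80  96 118 136 137 139 141 135 131 130 133 134 131 122 114 107 100 103 106 107 107 107 107 107 106]
-12 z13 [106 108 126 147 152 154 154 153 152 153 154 153 151 149 148 147 123 100  98 104 107 107 107 107 107 105]
-10 z14 [152 151 153 159 163 164 162 160 160 160 160 161 161 161 161 146 127 105  88  85  79  68  72  82  87  77]
 -8 z16 [169 167 167 169 173 172 171 169 168 168 168 169 170 172 172 167 141  92  50  54  59  59  59  58  59  62]
 -6 z16 [172 166 163 167 177 180 179 178 177 176 176 
[... 1104 characters left out ...]
123 131 149 161 160 158 158 160 161 161 161 164 167 160 139 109  98  96 102 106 107 106 106 107]
 16 z 8 [ 90  91 101 122 140 144 143 145 147 147 148 149 151 153 150 144 128 106  87  91 100 106 106 105 105 105]
 18 z 0 [ 86  90  97 104 108 113 116 121 125 123 120 120 123 131 132 122 104  84  92 100 104 105 106 106 106 106]
 20 z 0 [ 97  95  94  98 102  94  86  83  86  92  91  86  83  83  90  93  87  95 103 106 106 106 105 104 104 104]
[20 21 22 23 24 25 26 27 28 29 30 31 32 33 34 35 36 37 38 39] [197 196 194 196 199 201 201 173 133 102  96 110 143 168 187 194 193 189 197 201][ WARN:0@2.265] global loadsave.cpp:1063 imwrite_ Unsupported depth image for selected encoder is fallbacked to CV_8U.
```

Emit:
arm_command:
  series:
    - [0, -0.05, 0.11, 0, 0, 0, 0]
    - [0, -0.05, 0.11, 0, 0, 0, 0]
    - [0, 0, 0, 0, 0, 0, 0]
    - [0, 0, 0, 0, 0, 0, 0]
    - [0, 0, 0, 0, 0, 0, 0]
    - [0, 0, 0, 0, 0, 0, 0]

```text
clock: 8.75
eef_pos: [475.7, 146.5, 104.6]
tool_rot: [0.304, 1.561, -0.852]
force: [9.5, -14.3, -1.1]
width: 20.2
```

```bash
python3 -c "
import numpy as np
np.set_printoptions(linewidth=200)
exec(open('prof.py').read())
tr()
cv2.imwrite('pics/top9z.png',cv2.resize(im[210:260,265:315].astype(np.uint8),None,fx=12,fy=12,interpolation=cv2.INTER_NEAREST))
" | grep -v z1; python3 pic.py c9
```

```text
along 59.90043936067914 lat -0.42225030742869846 Fax 16.915143277539126 Flat 2.7689752869391717 Fz -1.0781353985145767 w 20.229859578437043
s      [-14 -13 -12 -11 -10  -9  -8  -7  -6  -5  -4  -3  -2  -1   0   1   2   3   4   5   6   7   8   9  10  11]
-20 z 0 [ 83  62  58  59  60  62  63  62  61  61  61  61  62  65  76  96 107 107 107 106 105 105 105 103 103 103]
-18 z 0 [ 60  61  62  64  65  68  70  70  68  63  63  67  67  66  65  77  94 106 107 107 106 105 105 105 106 106]
-16 z 8 [ 62  66  70  84  95 100  99  95  90  89  89  92  91  82  82  85  93 104 106 106 106 106 106 106 106 106]
 -4 z 3 [173 157 166 188 194 191 188 187 186 184 182 180 177 180 174 157 122  75  28  62  84  98 115 127 133 132]
 -2 z 4 [192 183 176 183 195 201 198 196 195 193 187 171 148 166 185 179 143  99  82  82 116 155 182 175 173 173]
  0 z 5 [191 168 165 188 209 206 204 201 199 198 198 198 192 193 197 187 177 126  75  86 137 189 200 199 197 193]
  2 z 4 [210 195 179 180 194 202 202 200 198 196 194 194 194 192 184 172 143 108  84  99 133 170 197 203 207 211]
  4 z 3 [189 167 146 164 181 190 192 193 193 194 
[... 456 characters left out ...]
36 37 38 39] [197 197 195 197 198 200 201 196 196 176 129  79  88 117 153 184 201 195 200 203]
along 59.87230864556855 lat -0.38918217487960666 Fax 17.717446112171164 Flat 2.7083910624277174 Fz -0.7703205615430617 w 20.17334550422811
t 8.9 p [475.7 146.5 104.6] F [  9.8 -15.   -0.8] w 20.2 q [-0.51  0.62  0.22  2.06 -0.26  0.48  0.31]
x [ 0.007 -0.007 -1.   ] y [0.915 0.403 0.003] yaw_y 23.745187469904884
rotvec needed deg [0.43 0.38 0.51]
along 59.87230864556855 lat -0.38918217487960666 Fax 17.717446112171164 Flat 2.7083910624277174 Fz -0.7703205615430617 w 20.17334550422811[ WARN:0@2.544] global loadsave.cpp:1063 imwrite_ Unsupported depth image for selected encoder is fallbacked to CV_8U.
```

View pics/top9z.png

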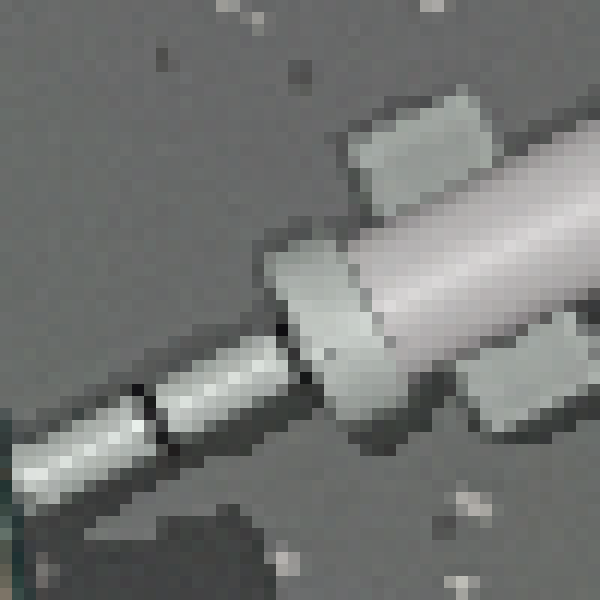

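View pics/c9.png

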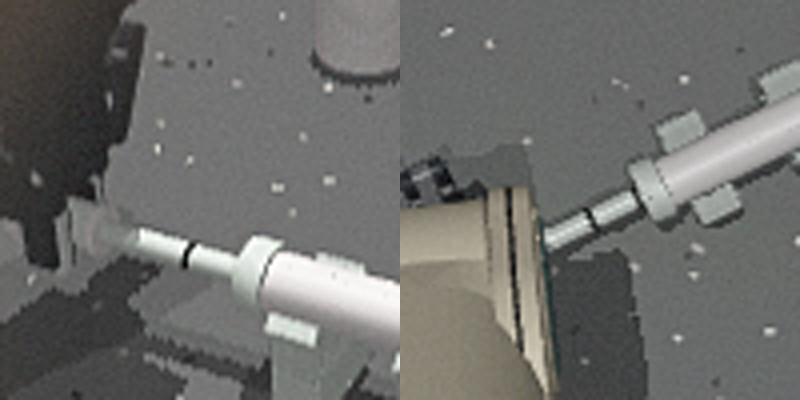

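Emit:
arm_command:
  series:
    - [0, 0, 0, 0, 0, 0, 0]
    - [0, 0, 0, 0, 0, 0, 0]
    - [0, 0, 0, 0, 0, 0, 0]
    - [0, 0, 0, 0, 0, 0, 0]
    - [0, 0, 0, 0, 0, 0, 0]
    - [0, 0, 0, 0, 0, 0, 0]
    - [0, 0, 0, 0, 0, 0, 0]
    - [0, 0, 0, 0, 0, 0, 0]

```text
clock: 9.67
eef_pos: [475.7, 146.5, 104.6]
tool_rot: [0.309, 1.561, -0.848]
force: [8.6, -14.4, -0.1]
width: 20.3
```

```bash
python3 -c "
import numpy as np
np.set_printoptions(linewidth=200)
exec(open('prof.py').read())
tr()" 2>/dev/null| grep -v z1 | tail -2; python3 -c "
from h import *
tr(); print(ctrl.finish_job())"
```

```text
[20 21 22 23 24 25 26 27 28 29 30 31 32 33 34 35 36 37 38 39] [197 197 194 196 198 200 200 196 196 176 129  79  90 120 154 184 200 194 199 203]
along 59.866336588376 lat -0.3799479743366315 Fax 17.564279936848614 Flat 3.1587851550009227 Fz -1.0734353345044823 w 20.584391690344916
along 59.866336588376 lat -0.3799479743366315 Fax 17.564279936848614 Flat 3.1587851550009227 Fz -1.0734353345044823 w 20.584391690344916
the job is handed in; nothing more can be done
None
```

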